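Slide a glass pane into the rack past its gravity catch

ROBOT

A 6-joint arm with a two-finger parallel gripper is mounted at the origin on the work surface. World frame = base frame: x ahead of the robot, y to its left, z up, the work surface at z = 0. Lengths are in m, angles in rad, forces in N, time in s.
With the tool pointing down it reaches from about 0.35 to 0.775 m from the base axis. Payload 7.3 kg.
Tool frame: the origin (TCP) lies between the finger pads; the fingertips stand 25 mm ahead of it and the grasp point (between the pads) lies 6 mm ahead of it; y points along the fingers, z is the direction in which the jaws open and shut, and the axes are right-handed (so a half turn about y gives the same grasp; the last joint's range is limited). The gripper opens to 92 mm and grips with 3 to 60 N. Pads are 19 mm wide; open, the fingers measure 130 mm over their backs; the gripper's body (75 mm by 190 mm) begins 47 mm behind the grasp point.
Start: joints at [-1.425, 0.342, 1.524, -0, 1.275, -0.146], TCP at [0.151, -0.503, 0.252] pointing down, gripper open.
Joint ranges: [-2.53, 2.53], [-0.77, 2.02], [0.04, 2.7], [-1, 4.14], [0.28, 2.66], [-3.11, 3.11]. Speed limits (rad/s): [2.57, 2.57, 3.14, 3.14, 3.14, 3.14].

INTERFACE

Orientations are given as [roll, pitch, yaw] about the fixed x, y, z axes, in that order (R = Rz(yaw) Ry(pitch) Rx(roll)).
In Python, from cell import sensors, read_camera, hand_in gives the robot as it stands. The module is installed in compiled form; this text tells all that it offers.
- The arm moves only by the tool send_rows, never from a script. Its argument "motion" is a list that holds one entry, the list of rows, each a list of 4 numbers: the shift along the tool's x, y, z in m, then the turn about the tool's y in degrees. In form: [[[tx, ty, tz, twist], ...]]. A call has 1 to 8 rows; each row is the pose to reach, as a shift and turn from the pose measured when the call began, along the tool's axes at that moment; what a row does not reach only later rows make up. A row lasts 1/10 s, in which the tool goes at most 50 mm and 8.59 degrees, less where a joint would pass 70% of its speed; a pose out of reach is approached as far as the arm can. A call with a gripper value outside its range is refused whole. "gripper" is the opening, from 0 (shut) to 1 (fully open), set as the call begins (left out, the last holds). The fingers move at their own pace and stop on an object; "grip_force" is the grip in N (left out, the last holds). Time passes only in rows, so rows that repeat a pose let the fingers close. It gives the time, the measured TCP pose, the force and the opening at its end, in the units of the state.
- sensors.observe(): the state, without advancing time (a new reading comes with each control period).
- read_camera(name): name is "scene" or "top" or "wrist"; returns a dict with "frame" (400x640x3 uint8, red, green, blue), "fx", "fy", "cx", "cy" (pixels), "extrinsics" (4x4, takes a point from world to camera coordinates). Camera axes: x right, y up, looking along -z (the intrinsics and any distortion apply to the point x, -y, -z); pixel columns grow to the right and rows downward; lengths in m; the calibration is good to about 2 mm. A picture is of the moment at which its call begins. There is no depth.
- hand_in(): hands the job in, once; it reports no verdict.
The state is a dict: "time": time; "qpos": joint angles; "qvel": joint speeds; "joint_efforts": joint torques, N m; "tool_pos": TCP position; "tool_rot": TCP orientation; "contact_force": force on the tool from outside, world axes, zero at the start; "torque": the same for the moment, N m; "opening": finger opening in m.
Only numpy, scipy, OpenCV 4.12 (cv2) and the standard library are available. Lean on these libraries where they do the work, as an engineer would, in place of code of your own. Each camera call takes 0.05 s, during which the arm holds its last target.

TASK

Pick up the glass pane by its orange handle, set it flat on the open end of the rack and slide it gently along the channel so that its own front edge lifts the red catch, on until the catch has dropped behind the pane. Leave the pane lying there, held by the catch, and let go. Glass chips: do not press it hard against anything, touch nothing but the handle, and leave the jar, the level and the pliers where they are.

Things in the scene. Friction and masses are not known exactly. Their poses are not given: they have to be found in the camera images.
- handle (a point): centre of the grip of the pane's orange handle, an upright block 36 mm (x) by 30 mm (y), stuck on the middle of the pane with a black rubber cup (60 mm across, up to 26 mm above the pane's underside). The handle's top is 94 mm, this point 68 mm above the pane's underside. Axes as the pane's, z up.
- pane: pale green glass pane, 120 mm (x, the way it slides) by 140 mm (y) by 10 mm thick, alike either way round; about 0.55 kg with its handle. Origin: middle of its underside. It starts flat on the bench, to the right of the rack.
- rack: fixed grey rack. Origin on the bench; x is the way the pane slides in, y left of that, z up. Its bed (top 12 mm above the bench) is 240 mm wide and runs from x = -245 to 185 mm; open, without rails, below x = -100 mm. A blue bar on its -y side carries catch and buffer; bar and bracket rise to 48 mm above the bench.
- mouth (a point): middle of the channel's mouth, on the bed, at rack x = -55 mm. From here to x = 118 mm two dark rails, 13 mm high, guide the pane with 2.5 mm to spare on each side (inner faces at y = +-72.5 mm). Before it they flare out to y = +-87 mm at x = -97 mm.
- home (a point): nominal middle of the pane's underside as the catch drops behind it, on the bed, at rack x = 60 mm. The real place is up to 18 mm off either way along x: the blue bar with catch and buffer is clamped at an unmeasured setting, to be felt. From x = 20 mm on, lips 13 to 18 mm above the bed reach over the pane's sides to y = +-62 mm: it can only be slid in.
- buffer_nominal (a point): nominal face of the sprung black buffer (y = -46 mm) that meets the pane's front edge 8 mm before the catch drops; it shares the unmeasured 18 mm shift. It pushes back with 1.8 N at first, 0.6 N more per mm (about 6.5 N, plus friction, when the catch drops) and is solid 5 mm beyond that. When let go, the pane is pushed back, up to 5 mm, onto the catch.
- catch (a joint): red gravity catch: arm 42 mm long, 18 mm wide, on an axle 28 mm above the bed, nominally at rack x = -47, y = -48 mm, sloping down in +x to a toe at x = -5, 2 mm above the bed (x = 0 when lifted); shares the bar's unmeasured shift. 0 = hanging on its stop, grows (rad) as the toe lifts: about 0.2 on top of the pane, back to 0 once the pane's rear edge is past the toe.
- jar_mid (a point): middle of a brown jar with black lid, 60 mm across and 90 mm high, standing beside the rack; leave it alone
- level_mid (a point): middle of a green spirit level, 110 x 22 x 40 mm, lying past the rack's far end; leave it alone
- pliers_mid (a point): middle of blue-handled pliers, about 160 mm long and 12 mm high, lying beside the rack; leave them alone
Mind the look-alikes: they are no part of the job. Of the things that look like the pane, take the one that is farthest from the robot's base at the start.

How it is judged:
On the way:
1. the pane, flat on the bed, holds the catch up with its own edge or top (value of joint catch above 0.1 rad and x of handle in the frame of rack between -0.1 and 0.09 m and y of handle in the frame of rack between -0.012 and 0.012 m and z of handle in the frame of rack between 0.07 and 0.088 m and angle between handle's own z axis and vertical below 0.08 rad), for 0.1 s.
At the end, for the whole second after the job is handed in: the pane lies flat in the channel (tilt under 0.06 rad, its middle 30 to 90 mm along the rack's x and within 12 mm of its middle line), behind the catch, which has dropped back down (below 0.05 rad); the pane is at rest (below 20 mm/s) and released (value of joint catch below 0.05 rad and x of handle in the frame of rack between 0.03 and 0.09 m and y of handle in the frame of rack between -0.012 and 0.012 m and z of handle in the frame of rack between 0.074 and 0.086 m and angle between handle's own z axis and vertical below 0.06 rad and linear speed of pane below 0.02 m/s and contact force between the fingers and pane below 0.1 N); the robot touches nothing.
It fails at once if the pane, once its middle is past the rack's origin, is pressed with more than 30 N against the rack and its buffer (contact force between pane and rack above 30 N and x of handle in the frame of rack above 0 m).
It fails at once if the pane is pressed or knocked with more than 100 N against the rack (contact force between pane and rack above 100 N).
It fails at once if the robot touches the rack or its catch with more than 2 N (contact force between any of the fingers, the arm and rack above 2 N).
It fails at once if the jar, the level or the pliers are moved by more than 20 mm (distance of any of jar_mid, level_mid, pliers_mid from where it was at the start of the episode above 0.02 m).
It also fails if it takes over 64 s, if anything falls off the work surface, if the arm or the gripper's body presses on something with over 40 N, if the wrist force passes 120 N, or if a joint passes its speed limit or range.

## Working session

There is one attempt and no reset: what is moved stays moved. The work goes in short steps, Python scripts to look and compute and a tool call to move; the robot and the scene stay as the last step left them, time stands still between calls to the robot, and variables do not carry over. Pictures are saved under pics/ and viewed, and the job is handed in when it is done.

Besides the shell and the picture viewer there is one more tool, called as name(argument=value, ...) on one line, values as JSON. send_rows: Moves the arm, as the interface text tells. Its arguments: {"type":"object","properties":{"motion":{"type":"array"},"gripper":{"type":"number"},"grip_force":{"type":"number"}},"required":["motion"]}

```bash
mkdir -p pics; cat > h.py <<'E'
import numpy as np, cv2
from cell import sensors, read_camera, hand_in
def grab(name,fn=None):
    c=read_camera(name)
    if fn: cv2.imwrite('pics/'+fn+'.png',c['frame'][:,:,::-1])
    return c
def ray(c,u,v):
    E=c['extrinsics'];R=E[:3,:3];t=E[:3,3]
    d=np.array([(u-c['cx'])/c['fx'],-(v-c['cy'])/c['fy'],-1.])
    return -R.T@t, R.T@d
def onz(c,u,v,z):
    o,d=ray(c,u,v); return o+d*(z-o[2])/d[2]
def proj(c,p):
    E=c['extrinsics'];q=E[:3,:3]@np.array(p)+E[:3,3]
    return c['cx']+c['fx']*q[0]/-q[2], c['cy']-c['fy']*q[1]/-q[2]
E
python3 - <<'E'
from h import *
for n in ['scene','top','wrist']:
    c=grab(n,n+'0'); print(n,c['fx'],c['cx'],c['cy'],c['extrinsics'].round(3).tolist(), [k for k in c])
print(sensors.observe())
E
```

```text
scene 373.5300570449018 317.42984772239095 207.13410611134168 [[0.137, 0.991, -0.006, -0.105], [-0.562, 0.083, 0.823, 0.231], [0.815, -0.11, 0.568, -1.633], [0.0, 0.0, 0.0, 1.0]] ['frame', 'fx', 'fy', 'cx', 'cy', 'extrinsics']
top 373.75667131477746 329.19348682063253 199.90121192179566 [[-0.017, -1.0, -0.019, 0.064], [0.998, -0.018, 0.067, -0.537], [-0.067, -0.018, 0.998, -1.13], [0.0, 0.0, 0.0, 1.0]] ['frame', 'fx', 'fy', 'cx', 'cy', 'extrinsics']
wrist 291.6346503283275 320.3418650146343 197.4942236711264 [[0.288, -0.958, 0.0, -0.525], [0.92, 0.276, -0.279, 0.035], [0.267, 0.081, 0.96, -0.39], [0.0, 0.0, 0.0, 1.0]] ['frame', 'fx', 'fy', 'cx', 'cy', 'extrinsics']
{'time': 0.15, 'qpos': array([-1.42500044e+00,  3.42534818e-01,  1.52474196e+00,  1.72646578e-05,
        1.27538123e+00, -1.45990310e-01]), 'qvel': array([ 0.00088053, -0.00410988, -0.0023376 ,  0.00020416,  0.00074398,
       -0.00033419]), 'joint_efforts': array([ 1.13550559e-03, -4.31470299e+01, -2.44353622e+01,  7.18110823e-02,
        5.37360774e-02, -9.23577477e-05]), 'tool_pos': array([ 0.15101791, -0.50255303,  0.25123847]), 'tool_rot': array([-1.57184795e+00,  1.71316391e-04, -2.84981159e+00]), 'contact_force': array([0.79423417, 0.83489333, 0.16393256]), 'torque': array([ 0.02201664, -0.01283503, -0.00779124]), 'opening': 0.091986984176704}
```

View pics/top0.png

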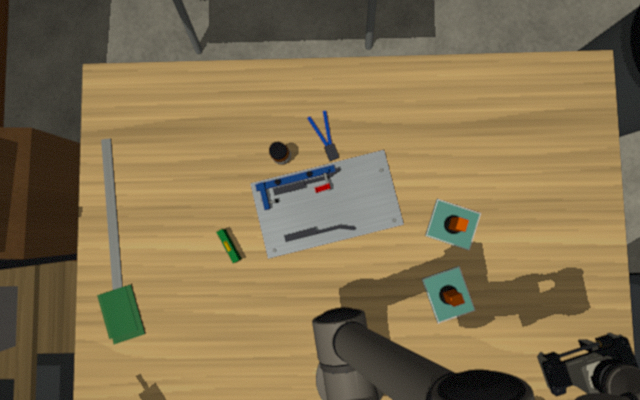

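View pics/scene0.png

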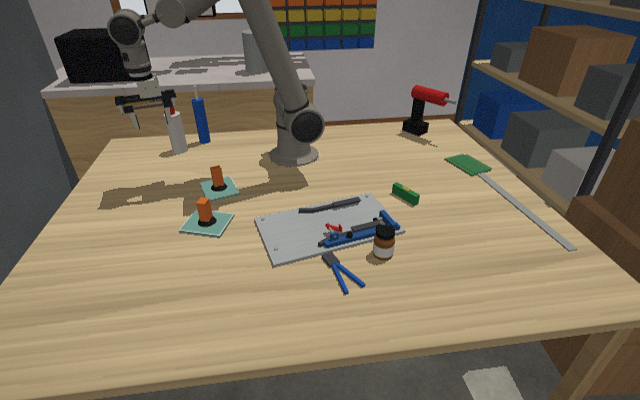

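View pics/wrist0.png

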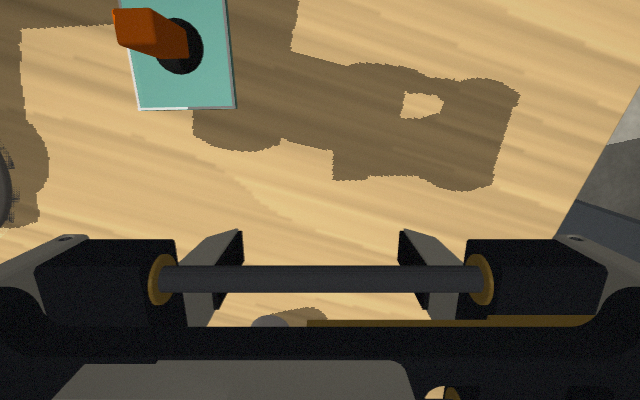

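```bash
python3 - <<'E'
from h import *
c=grab('top'); f=c['frame']
a=cv2.resize(f[140:270,240:410],None,fx=4.6,fy=4.6,interpolation=cv2.INTER_CUBIC); cv2.imwrite('pics/rackcrop.png',a[:,:,::-1])
b=cv2.resize(f[185:335,405:500],None,fx=4,fy=4,interpolation=cv2.INTER_CUBIC); cv2.imwrite('pics/panecrop.png',b[:,:,::-1])
hsv=cv2.cvtColor(f,cv2.COLOR_RGB2HSV)
def rects(m,z,mina):
    cs,_=cv2.findContours(m,cv2.RETR_EXTERNAL,cv2.CHAIN_APPROX_NONE)
    for k in cs:
        if cv2.contourArea(k)<mina: continue
        # include px borders
        r=cv2.minAreaRect(cv2.convexHull(k)); bx=cv2.boxPoints(r)
        P=np.array([onz(c,u,v,z)[:2] for u,v in bx])
        e=P-np.roll(P,-1,0)
        print('px',np.round(r[0],1),r[1],'world',P.mean(0).round(4),'dist',np.linalg.norm(P.mean(0)).round(3),'edges',np.linalg.norm(e,axis=1).round(3),'ang',np.degrees(np.arctan2(e[:,1],e[:,0])).round(1)); print(P.round(4).tolist())
print('teal');rects(cv2.inRange(hsv,(70,60,60),(95,255,255)),0.01,500)
m=cv2.inRange(hsv,(0,0,110),(180,30,215)); 
m[:140]=0;m[270:]=0;m[:,:240]=0;m[:,410:]=0
print('rack');rects(m,0.012,3000)
print('orange');rects(cv2.inRange(hsv,(5,190,120),(14,255,255)),0.09,60)
E
```

```text
teal
px [448.4 294.4] (45.366390228271484, 37.164554595947266) world [ 0.2464 -0.3009] dist 0.389 edges [0.113 0.134 0.112 0.134] ang [ 108.9   17.9  -71.1 -161.7]
[[0.2919, -0.2266], [0.3286, -0.3335], [0.2007, -0.3749], [0.1644, -0.2688]]
px [453.2 224.4] (43.639434814453125, 36.049964904785156) world [ 0.4572 -0.3236] dist 0.56 edges [0.111 0.132 0.111 0.132] ang [ 159.7   70.3  -20.6 -109.5]
[[0.4272, -0.2422], [0.5315, -0.2807], [0.4869, -0.4053], [0.3833, -0.3663]]
rack
px [326.1 203.6] (76.65177917480469, 139.20777893066406) world [0.5283 0.0649] dist 0.532 edges [0.433 0.237 0.427 0.237] ang [ 103.1   12.5  -76.8 -166.1]
[[0.5946, 0.3028], [0.693, -0.1189], [0.4615, -0.1701], [0.3642, 0.2456]]
orange
px [461.2 224.4] (10.119288444519043, 12.016654014587402) world [ 0.457  -0.3216] dist 0.559 edges [0.034 0.028 0.034 0.028] ang [ 159.5   70.4  -20.6 -109.6]
[[0.4456, -0.3022], [0.4779, -0.3142], [0.4683, -0.341], [0.4361, -0.3289]]
```

View pics/rackcrop.png

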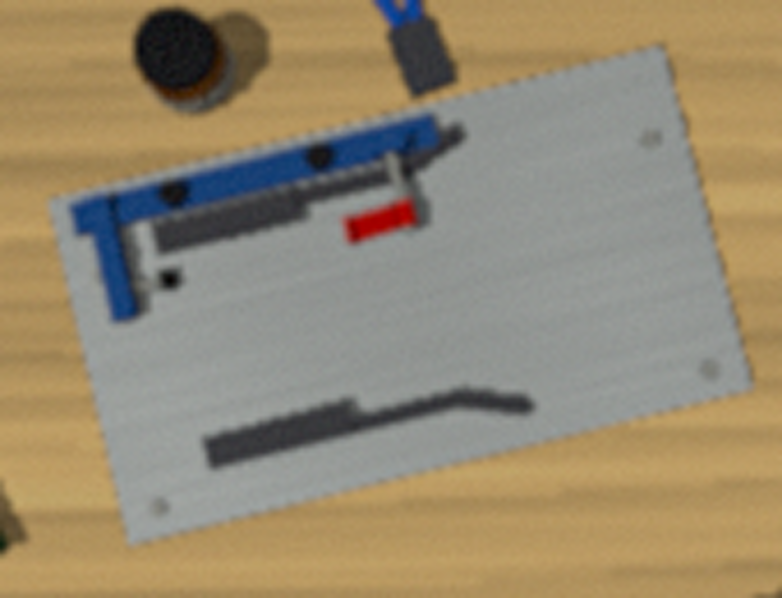

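View pics/panecrop.png

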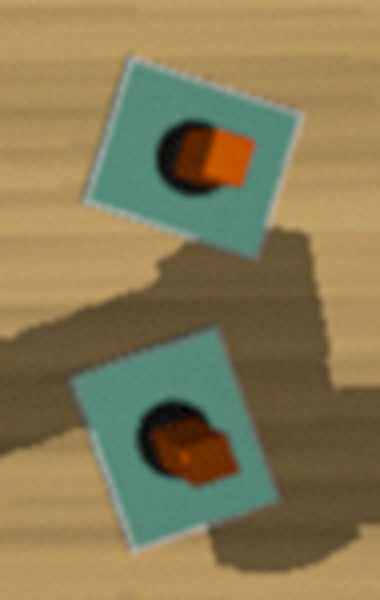

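Two look-alike panes: at px (453,224) with an upright handle, 0.56 m from base, and at px (448,295), 0.39 m from base. The first is the farthest, so it is the target; the crop confirms its block handle and cup. In the rack crop, the red catch, the buffer and the rails are all visible. The rack's x axis points to the left of the image (yaw about 103°).

```bash
cat >> h.py <<'E'
def plan(p,zang=None):
    "p target TCP world, zang: desired world angle (deg) of tool z (mod 180)"
    s=sensors.observe(); from scipy.spatial.transform import Rotation as Ro
    R=Ro.from_euler('xyz',s['tool_rot']).as_matrix()
    d=R.T@(np.array(p)-s['tool_pos'])
    a=np.degrees(np.arctan2(R[1,2],R[0,2])); tw=0
    if zang is not None: tw=-((zang-a+90)%180-90)
    print('t',round(s['time'],2),'pos',s['tool_pos'].round(4),'zang',round(a,2),'F',s['contact_force'].round(2),'T',s['torque'].round(2),'open',round(s['opening'],4))
    print('shift',d.round(4),'twist',round(tw,2))
E
python3 -c "
from h import *
plan([.457,-.3235,.22],-20.4)"
```

```text
t 0.2 pos [ 0.151  -0.5026  0.2513] zang -73.28 F [ 0.39 -0.49 -0.18] T [ 0.02  0.04 -0.01] open 0.092
shift [-0.3446  0.0314 -0.0835] twist -52.88
```

send_rows(motion=[[[-0.04,0.004,-0.01,-6],[-0.085,0.008,-0.02,-13],[-0.13,0.012,-0.031,-20],[-0.175,0.016,-0.042,-27],[-0.22,0.02,-0.053,-34],[-0.265,0.024,-0.064,-41],[-0.31,0.028,-0.075,-48],[-0.345,0.031,-0.084,-53]]], gripper=1)

```text
time: 1.0
tool_pos: [0.4592, -0.3211, 0.22]
tool_rot: [-1.571, 0.001, -1.919]
contact_force: [-0.4, -1.1, 0.1]
opening: 0.0917
```

```bash
python3 -c "
from h import *
plan([.457,-.3235,.22],-20.4)
c=grab('wrist','w1'); print(c['extrinsics'].round(3).tolist())
grab('top','t1')"
```

```text
t 1.0 pos [ 0.4592 -0.3211  0.22  ] zang -19.95 F [-0.41 -1.09  0.11] T [-0.13 -0.08  0.01] open 0.0917
shift [ 0.003  -0.     -0.0012] twist 0.45
[[0.94, -0.341, 0.001, -0.542], [0.328, 0.902, -0.28, 0.166], [0.094, 0.263, 0.96, -0.319], [0.0, 0.0, 0.0, 1.0]]
```

View pics/w1.png

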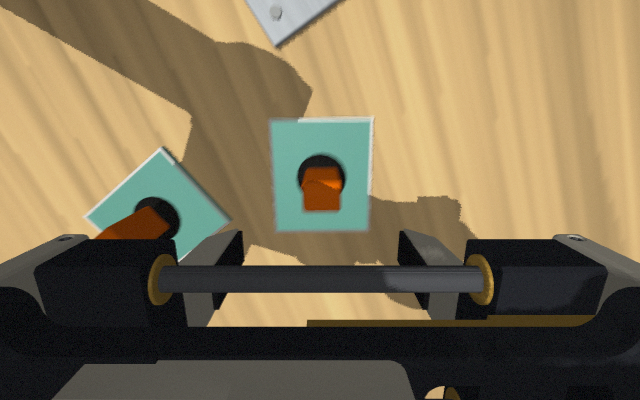

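```bash
python3 - <<'E'
from h import *
c=grab('wrist'); f=c['frame']; hsv=cv2.cvtColor(f,cv2.COLOR_RGB2HSV)
m=cv2.inRange(hsv,(70,50,60),(95,255,255)); m[:,:240]=0;m[:,400:]=0;m[240:]=0
k=max(cv2.findContours(m,0,1)[0],key=cv2.contourArea)
bx=cv2.approxPolyDP(cv2.convexHull(k),8,True)[:,0]; print(bx.tolist())
P=np.array([onz(c,u,v,0.01)[:2] for u,v in bx]); e=P-np.roll(P,-1,0)
print(P.mean(0).round(4),np.linalg.norm(e,axis=1).round(4),np.degrees(np.arctan2(e[:,1],e[:,0])).round(1))
m=cv2.inRange(hsv,(3,180,60),(18,255,255)); m[:,:280]=0;m[:,370:]=0;m[240:]=0
k=max(cv2.findContours(m,0,1)[0],key=cv2.contourArea); h=cv2.convexHull(k)[:,0]; print(h.tolist())
a=cv2.resize(f[100:240,250:390],None,fx=4,fy=4,interpolation=cv2.INTER_CUBIC); cv2.imwrite('pics/w1c.png',a[:,:,::-1])
E
```

```text
[[367, 125], [364, 231], [275, 232], [270, 125]]
[ 0.4577 -0.3235] [0.1304 0.1128 0.1317 0.1107] [  71.   -19.2 -109.9  160.1]
[[333, 172], [334, 173], [335, 176], [337, 184], [337, 196], [336, 214], [335, 215], [302, 215], [301, 213], [300, 205], [299, 192], [299, 188], [300, 184], [303, 175], [304, 173], [305, 172]]
```

View pics/w1c.png

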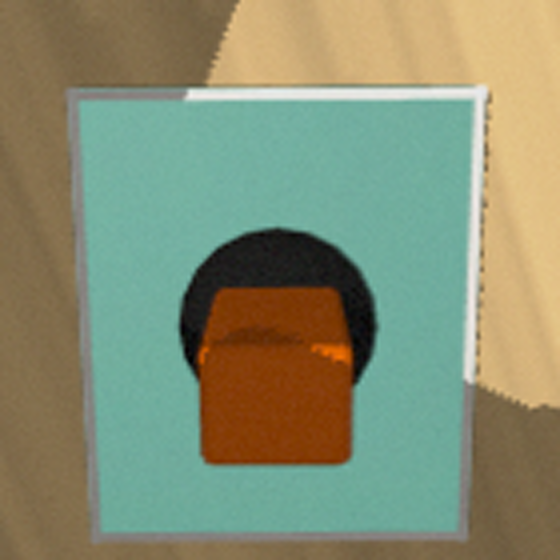

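```bash
python3 -c "
from h import *
plan([.4573,-.3235,.074],-20)
c=grab('wrist')
print(onz(c,318.7,200.5,.094))"
```

```text
t 1.15 pos [ 0.4585 -0.3214  0.2198] zang -20.09 F [-0.68  0.14  0.22] T [-0.03 -0.08 -0.02] open 0.0919
shift [ 0.0026  0.1458 -0.0002] twist -0.09
[ 0.45608718 -0.32421021  0.094     ]
```

send_rows(motion=[[[0.003,0.03,0,0],[0.003,0.065,0,0],[0.003,0.1,0,0],[0.003,0.125,0,0],[0.003,0.14,0,0],[0.003,0.1458,0,0],[0.003,0.1458,0,0]]])

```text
time: 1.9
tool_pos: [0.4552, -0.3256, 0.0739]
tool_rot: [-1.573, 0.001, -1.926]
contact_force: [-0.1, -0.1, 0.7]
opening: 0.092
```

send_rows(motion=[[[0,0,0,0],[0,0,0,0],[0,0,0,0],[0,0,0,0],[0,0,0,0],[0,0,0,0],[0,0,0,0],[0,0,0,0]]], gripper=0, grip_force=30)

```text
time: 2.7
tool_pos: [0.4555, -0.3257, 0.0739]
tool_rot: [-1.573, 0.001, -1.926]
contact_force: [0.1, -0.8, -0.2]
opening: 0.036
```

```bash
python3 -c "
from h import *
plan([.4573,-.3235,.12],-20)
grab('wrist','w2')"
```

```text
t 2.7 pos [ 0.4555 -0.3257  0.0739] zang -20.33 F [ 0.11 -0.8  -0.23] T [-0.17 -0.36  0.04] open 0.036
shift [-0.0027 -0.0461  0.0008] twist -0.33
```

View pics/w2.png

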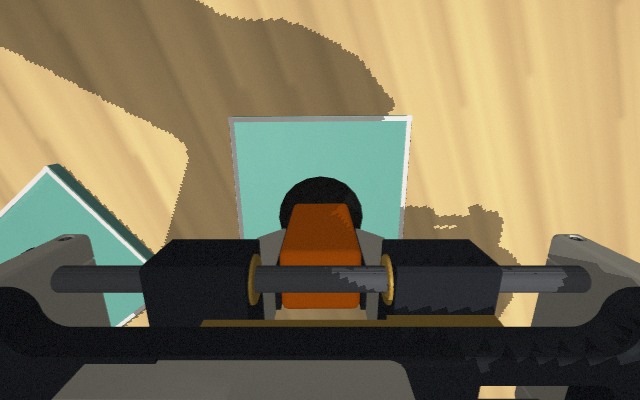

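send_rows(motion=[[[0,-0.004,0,0],[0,-0.02,0,0],[0,-0.05,0,0],[0,-0.08,0,0],[0,-0.09,0,0],[0,-0.09,0,0]]])

```text
time: 3.35
tool_pos: [0.4559, -0.326, 0.1646]
tool_rot: [-1.571, 0.0, -1.926]
contact_force: [1.2, -0.3, -5.8]
opening: 0.0353
```

```bash
python3 -c "
from h import *
plan([.5625,-.081,.165],-76.8)
grab('wrist','w3')"
```

```text
t 3.35 pos [ 0.4559 -0.326   0.1646] zang -20.33 F [ 1.18 -0.28 -5.75] T [-0.05 -0.09  0.01] open 0.0353
shift [-0.2668 -0.0003  0.0148] twist 56.47
```

View pics/w3.png

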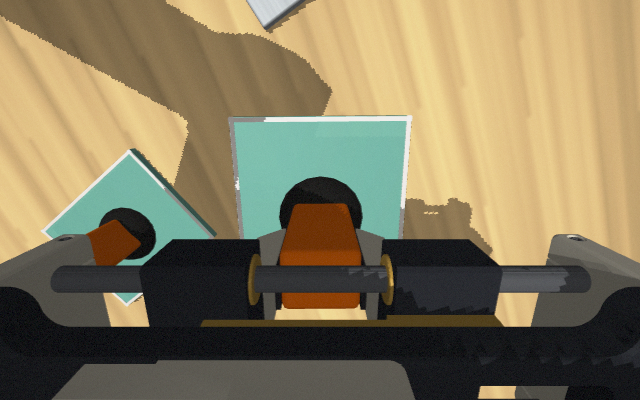

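```bash
python3 - <<'E'
from h import *
from scipy.spatial.transform import Rotation as Ro
c=grab('wrist');s=sensors.observe();R=Ro.from_euler('xyz',s['tool_rot']).as_matrix()
g=cv2.cvtColor(c['frame'],cv2.COLOR_RGB2GRAY).astype(int); print(g[110:126,340].tolist()); print(g[170,400:416].tolist(),g[170,228:245].tolist())
hsv=cv2.cvtColor(c['frame'],cv2.COLOR_RGB2HSV);print(hsv[112:126,340].tolist())
zt=s['tool_pos'][2]-.0739+.01
for u,v in [(250,117),(320,117),(390,117),(408.5,150),(406,200),(232,150),(235,200),(229,117),(411,116)]:
    print(u,v,(R.T@(onz(c,u,v,zt)-s['tool_pos'])).round(4))
E
```

```text
[191, 191, 187, 185, 181, 151, 186, 238, 239, 239, 239, 211, 170, 171, 173, 172]
[164, 162, 178, 226, 236, 235, 235, 227, 206, 207, 209, 207, 206, 205, 205, 203] [123, 125, 122, 121, 124, 133, 140, 142, 141, 147, 167, 169, 168, 170, 166, 166, 167]
[[19, 106, 217], [18, 109, 217], [19, 106, 210], [21, 92, 169], [81, 61, 202], [30, 5, 239], [30, 5, 240], [24, 5, 240], [24, 5, 240], [78, 35, 221], [82, 88, 192], [82, 83, 191], [81, 84, 194], [82, 83, 193]]
250 117 [-0.0717  0.0643 -0.0452]
320 117 [-0.0717  0.064   0.0006]
390 117 [-0.0717  0.0638  0.0464]
408.5 150 [-0.0503  0.0637  0.0604]
406 200 [-0.015   0.0636  0.0616]
232 150 [-0.0502  0.0643 -0.0588]
235 200 [-0.0149  0.0642 -0.0596]
229 117 [-0.0717  0.0643 -0.0589]
411 116 [-0.0724  0.0638  0.0601]
```

send_rows(motion=[[[-0.03,0,0.002,7],[-0.065,0,0.004,14],[-0.1,0,0.006,21],[-0.135,0,0.008,28.5],[-0.17,0,0.01,36],[-0.205,0,0.012,43.5],[-0.24,0,0.014,51],[-0.267,0,0.015,56.5]]])

```text
time: 4.25
tool_pos: [0.5612, -0.0777, 0.1604]
tool_rot: [-1.577, -0.006, -2.916]
contact_force: [0.1, -1.4, -6.4]
opening: 0.0361
```

```bash
python3 -c "
from h import *
plan([.5625,-.081,.165],-76.8)
c=grab('wrist','w4')
print(c['extrinsics'].round(4).tolist())
grab('top','t4')"
```

```text
t 4.25 pos [ 0.5612 -0.0777  0.1604] zang -77.07 F [ 0.06 -1.45 -6.43] T [-0.05 -0.02 -0.01] open 0.0361
shift [-0.0005 -0.0046  0.0035] twist -0.27
[[0.2241, -0.9746, -0.0051, -0.2014], [0.9338, 0.2162, -0.2851, -0.4966], [0.279, 0.0592, 0.9585, -0.4545], [0.0, 0.0, 0.0, 1.0]]
```

View pics/w4.png

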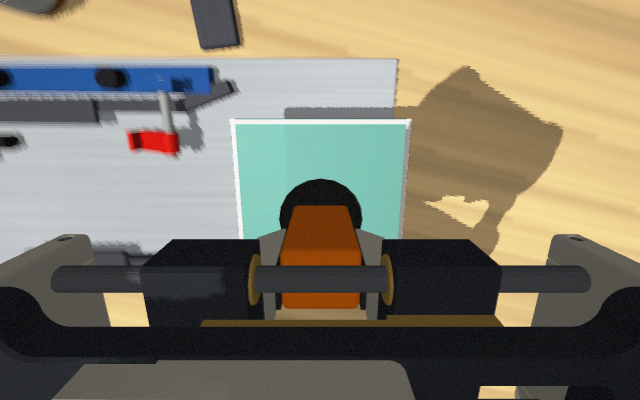

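View pics/t4.png

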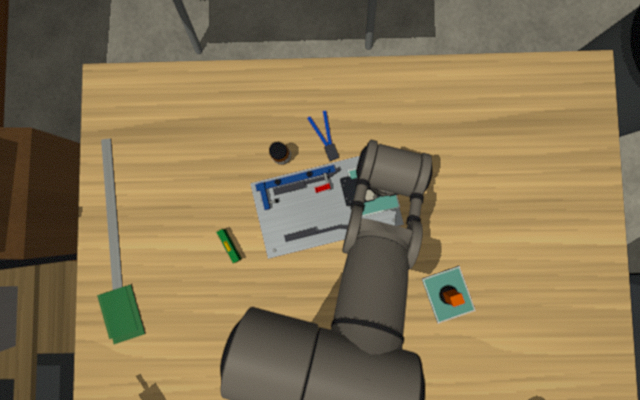

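```bash
python3 - <<'E'
from h import *
c=grab('wrist');f=c['frame']
s=sensors.observe();from scipy.spatial.transform import Rotation as Ro
print(s['tool_pos'].round(4),s['tool_rot'].round(4))
a=cv2.resize(f[40:170,0:240],None,fx=3.3,fy=3.3,interpolation=cv2.INTER_CUBIC); cv2.imwrite('pics/w4c.png',a[:,:,::-1])
g=cv2.cvtColor(f,cv2.COLOR_RGB2HSV)[:,:,1].astype(int)
pts=[]
for u in range(250,392,10):
    col=g[40:80,u]; 
    i=np.argmax(col<40) ; x=i-1+(col[i-1]-40)/(col[i-1]-col[i]); pts.append((u,40+x-.0))
print([(u,round(v,1)) for u,v in pts])
P=np.array([onz(c,u,v,.012)[:2] for u,v in pts]); 
vx,vy,x0,y0=cv2.fitLine(P.astype(np.float32),cv2.DIST_HUBER,0,.01,.01).ravel(); print('edge ang',np.degrees(np.arctan2(vy,vx))%180, x0,y0)
# end edge
q=[]
for v in range(64,104,5):
    row=g[v,360:420]; i=np.argmax(row>40); q.append((360+i-1+(40-row[i-1])/(row[i]-row[i-1]),v))
print(q)
Q=np.array([onz(c,u,v,.012)[:2] for u,v in q]); print(Q.round(4).tolist())
# in rack frame from top
th=np.radians(103.2);o=np.array([.5214,.0941]);M=np.array([[np.cos(th),np.sin(th)],[-np.sin(th),np.cos(th)]])
print((M@(P-o).T).T.round(4).tolist()); print((M@(Q-o).T).T.round(4).tolist())
E
```

```text
[ 0.5611 -0.0781  0.1605] [-1.5772 -0.0063 -2.9085]
[(250, np.float64(60.6)), (260, np.float64(60.6)), (270, np.float64(60.6)), (280, np.float64(60.6)), (290, np.float64(60.6)), (300, np.float64(60.6)), (310, np.float64(60.6)), (320, np.float64(60.6)), (330, np.float64(60.6)), (340, np.float64(60.6)), (350, np.float64(60.6)), (360, np.float64(60.6)), (370, np.float64(60.7)), (380, np.float64(60.6)), (390, np.float64(60.6))]
edge ang 103.18722 0.67915326 -0.058145937
[(np.float64(400.3333333333333), 64), (np.float64(399.7826086956522), 69), (np.float64(399.4605263157895), 74), (np.float64(399.14473684210526), 79), (np.float64(398.79487179487177), 84), (np.float64(398.3333333333333), 89), (np.float64(398.24418604651163), 94), (np.float64(397.4415584415584), 99)]
[[0.6905, -0.1185], [0.6865, -0.1193], [0.6825, -0.1202], [0.6785, -0.1212], [0.6744, -0.1222], [0.6702, -0.1231], [0.6662, -0.1243], [0.6619, -0.1249]]
[[-0.1127, -0.1188], [-0.1215, -0.1188], [-0.1304, -0.1188], [-0.1392, -0.1188], [-0.1481, -0.1188], [-0.1569, -0.1188], [-0.1657, -0.1188], [-0.1746, -0.1188], [-0.1834, -0.1188], [-0.1922, -0.1188], [-0.201, -0.1188], [-0.2098, -0.1188], [-0.2187, -0.1188], [-0.2275, -0.1188], [-0.2363, -0.1188]]
[[-0.2456, -0.1161], [-0.2454, -0.112], [-0.2455, -0.1079], [-0.2455, -0.1037], [-0.2455, -0.0996], [-0.2454, -0.0953], [-0.2457, -0.0911], [-0.2453, -0.0868]]
```

View pics/w4c.png

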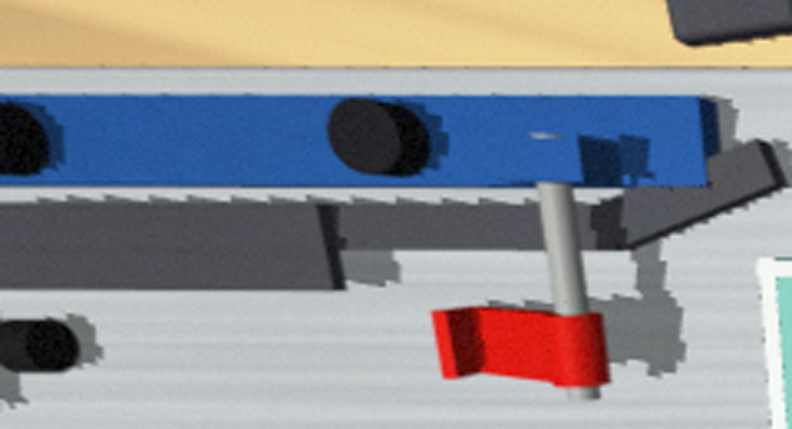

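```bash
python3 - <<'E'
from h import *
c=grab('wrist')
th=np.radians(103.19);o=np.array([.5214,.0941]);M=np.array([[np.cos(th),np.sin(th)],[-np.sin(th),np.cos(th)]])
for n,u,v,z in [('rail',127,115.6,.012),('rail',180,115.4,.012),('axle',173,110,.04),('axle',176,158,.04),('toe',136.5,155,.014),('toe',132.5,134,.016),('bufface',23.5,144.5,.017)]:
    print(n,(M@(onz(c,u,v,z)[:2]-o)).round(4))
# target: pane at rack x=-0.17, TCP y=+2.5mm
p=o+M.T@np.array([-.1693,.0025]); print(p); plan([*p,.12],103.19)
E
```

```text
rail [ 0.0035 -0.0705]
rail [-0.046  -0.0708]
axle [-0.0538 -0.0756]
axle [-0.0508 -0.0354]
toe [-0.0001 -0.0341]
toe [-0.0011 -0.054 ]
bufface [ 0.1029 -0.044 ]
[ 0.55759699 -0.07130411]
t 4.45 pos [ 0.5608 -0.0793  0.1608] zang -76.69 F [-0.87 -0.12 -6.56] T [0.01 0.07 0.01] open 0.0359
shift [ 0.001   0.0408 -0.0083] twist 0.12
```

```bash
cat >> h.py <<'E'
th=np.radians(103.19);O=np.array([.5214,.0941]);M=np.array([[np.cos(th),np.sin(th)],[-np.sin(th),np.cos(th)]])
def st(x=None,y=.0032,z=None):
    s=sensors.observe(); p=M@(s['tool_pos'][:2]-O); F=M@s['contact_force'][:2]
    print('rack TCP x %.4f y %.4f z %.4f  Frack x %.2f y %.2f z %.2f'%(*p,s['tool_pos'][2],*F,s['contact_force'][2]),'rot',s['tool_rot'].round(4),'pane x~%.4f'%(p[0]-.0007))
    if x is not None: plan([*(O+M.T@np.array([x,y])),z],103.19)
E
python3 -c "
from h import *
st(-.1693,.0032,.094)"
```

```text
rack TCP x -0.1778 y 0.0012 z 0.1608  Frack x 0.08 y 0.87 z -6.56 rot [-1.5766 -0.0063 -2.9093] pane x~-0.1785
t 4.45 pos [ 0.5608 -0.0793  0.1608] zang -76.69 F [-0.87 -0.12 -6.56] T [0.01 0.07 0.01] open 0.0359
shift [ 0.0016  0.0668 -0.0081] twist 0.12
```

send_rows(motion=[[[0.0016,0.02,-0.004,0.1],[0.0016,0.04,-0.008,0.1],[0.0016,0.055,-0.008,0.1],[0.0016,0.0625,-0.008,0.1],[0.0016,0.0668,-0.008,0.1],[0.0016,0.0668,-0.008,0.1],[0.0016,0.0668,-0.008,0.1]]])

```text
time: 5.15
tool_pos: [0.5573, -0.072, 0.0946]
tool_rot: [-1.576, -0.005, -2.911]
contact_force: [0.1, -0.2, -7.4]
opening: 0.0358
```

```bash
python3 -c "
from h import *
st(-.1693,.0032,.088)
grab('wrist','w5');grab('scene','s5')"
```

```text
rack TCP x -0.1699 y 0.0030 z 0.0946  Frack x -0.19 y -0.10 z -7.43 rot [-1.5761 -0.0054 -2.9113] pane x~-0.1706
t 5.15 pos [ 0.5573 -0.072   0.0946] zang -76.81 F [ 0.14 -0.16 -7.43] T [ 0.01  0.07 -0.02] open 0.0358
shift [ 0.0002  0.0066 -0.0006] twist 0.0
```

View pics/w5.png

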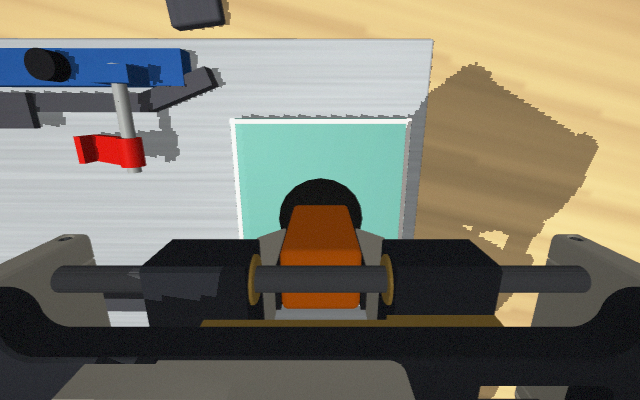

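```bash
python3 - <<'E'
from h import *
c=grab('wrist');f=c['frame'];s=sensors.observe()
g=cv2.cvtColor(f,cv2.COLOR_RGB2HSV)[:,:,1].astype(int)
for u in (260,300,340,380):
    i=np.argmax(g[20:60,u]<40); v0=20+i-.5
    gr=cv2.cvtColor(f,cv2.COLOR_RGB2GRAY).astype(int)[105:126,u]
    zt=s['tool_pos'][2]-.0639
    i=np.argmax(gr>225); v1=105+i-.5
    r=(M@(onz(c,u,v0,.012)[:2]-O)); p=(M@(onz(c,u,v1,zt)[:2]-O)); print(u,v0,v1,r.round(4),p.round(4),'centre y',p[1]-r[1]-.12+.07)
for u,v in [(60,125.5),(100,125.5)]: print(g[115:135,u].tolist(),cv2.cvtColor(f,cv2.COLOR_RGB2GRAY)[115:135,u].tolist())
E
```

```text
260 38.5 118.5 [-0.1301 -0.1193] [-0.1309 -0.0684] centre y 0.000841763410453375
300 38.5 118.5 [-0.1566 -0.1193] [-0.157  -0.0684] centre y 0.0008201662400256216
340 38.5 118.5 [-0.1832 -0.1193] [-0.183  -0.0685] centre y 0.0007985888908178529
380 38.5 118.5 [-0.2097 -0.1193] [-0.209  -0.0685] centre y 0.0007770313355485448
[9, 9, 11, 4, 9, 9, 11, 11, 15, 9, 10, 12, 7, 9, 9, 10, 9, 8, 9, 10] [117, 114, 116, 114, 110, 112, 112, 113, 115, 112, 125, 126, 194, 197, 195, 195, 194, 196, 196, 199]
[10, 8, 7, 6, 10, 10, 8, 7, 6, 5, 5, 10, 6, 11, 5, 9, 10, 9, 11, 51] [206, 208, 203, 203, 200, 197, 197, 203, 203, 202, 194, 193, 196, 197, 198, 197, 194, 187, 182, 96]
```

send_rows(motion=[[[0,0.002,0,0],[0,0.004,0,0],[0,0.006,0,0],[0,0.007,0,0],[0,0.007,0,0]]])

```text
time: 5.8
tool_pos: [0.5573, -0.0717, 0.088]
tool_rot: [-1.576, -0.005, -2.911]
contact_force: [-1.1, 0.9, -3.5]
opening: 0.036
```

```bash
python3 -c "
from h import *
st(-.1693,.0032,.086)"
```

```text
rack TCP x -0.1696 y 0.0029 z 0.0880  Frack x 1.10 y 0.84 z -3.47 rot [-1.5758 -0.005  -2.9109] pane x~-0.1703
t 5.8 pos [ 0.5573 -0.0717  0.088 ] zang -76.78 F [-1.07  0.88 -3.47] T [-0.08  0.11 -0.04] open 0.036
shift [ 0.0003  0.002  -0.0003] twist 0.03
```

send_rows(motion=[[[0,0.0005,0,0],[0,0.001,0,0],[0,0.001,0,0]]])

```text
time: 6.1
tool_pos: [0.5573, -0.0716, 0.0878]
tool_rot: [-1.576, -0.004, -2.911]
contact_force: [-4.0, 2.0, 3.2]
opening: 0.0359
```

```bash
python3 -c "
from h import *
st(-.1693,.0032,.086)"
```

```text
rack TCP x -0.1695 y 0.0029 z 0.0878  Frack x 2.83 y 3.48 z 3.23 rot [-1.5755 -0.0045 -2.9108] pane x~-0.1702
t 6.1 pos [ 0.5573 -0.0716  0.0878] zang -76.78 F [-4.03  1.96  3.23] T [ 0.03  0.25 -0.07] open 0.0359
shift [ 0.0003  0.0018 -0.0002] twist 0.03
```

send_rows(motion=[[[0,0,-0.004,0],[0,0,-0.008,0],[0,0,-0.012,0],[0,0,-0.016,0],[0,0,-0.02,0],[0,0,-0.024,0],[0,0,-0.028,0],[0,0,-0.032,0]]])

```text
time: 6.9
tool_pos: [0.5498, -0.0401, 0.0879]
tool_rot: [-1.576, -0.005, -2.911]
contact_force: [0.3, -1.0, -4.4]
opening: 0.0357
```

```bash
python3 -c "
from h import *
st(-.1093,.0022,.0878)"
```

```text
rack TCP x -0.1372 y 0.0030 z 0.0879  Frack x -1.09 y -0.07 z -4.42 rot [-1.5756 -0.0046 -2.9108] pane x~-0.1379
t 6.9 pos [ 0.5498 -0.0401  0.0879] zang -76.78 F [ 0.31 -1.05 -4.42] T [-0.36 -0.27 -0.11] open 0.0357
shift [-0.0008  0.0002 -0.0279] twist 0.03
```

send_rows(motion=[[[-0.0003,0.0002,-0.004,0],[-0.0006,0.0002,-0.008,0],[-0.0007,0.0003,-0.012,0],[-0.0007,0.0004,-0.016,0],[-0.0007,0.0004,-0.02,0],[-0.0007,0.0004,-0.024,0],[-0.0007,0.0004,-0.028,0],[-0.0007,0.0004,-0.03,0]]])

```text
time: 7.7
tool_pos: [0.5437, -0.0104, 0.0877]
tool_rot: [-1.575, -0.004, -2.911]
contact_force: [0.8, -2.2, -2.6]
opening: 0.0358
```

```bash
python3 -c "
from h import *
st(-.0793,.0022,.0878)
grab('wrist','w6')"
```

```text
rack TCP x -0.1068 y 0.0021 z 0.0877  Frack x -2.28 y -0.24 z -2.62 rot [-1.5754 -0.0043 -2.9105] pane x~-0.1075
t 7.7 pos [ 0.5437 -0.0104  0.0877] zang -76.76 F [ 0.76 -2.16 -2.62] T [-0.66 -0.48 -0.15] open 0.0358
shift [ 0.      0.0001 -0.0275] twist 0.05
```

View pics/w6.png

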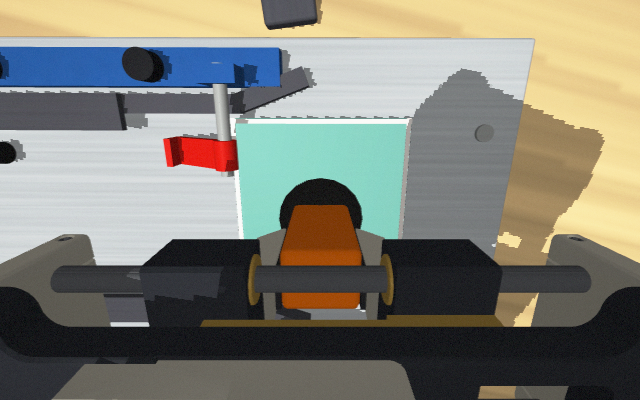

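send_rows(motion=[[[0,0,-0.003,0],[0,0,-0.006,0],[0,0,-0.009,0],[0,0,-0.012,0],[0,0,-0.015,0],[0,0,-0.018,0],[0,0,-0.021,0],[0,0,-0.024,0]]])

```text
time: 8.55
tool_pos: [0.5381, 0.0132, 0.0878]
tool_rot: [-1.575, -0.004, -2.91]
contact_force: [1.1, -2.5, -2.9]
opening: 0.0356
```

```bash
python3 -c "
from h import *
st(-.0593,.0022,.0878)
grab('wrist','w7')"
```

```text
rack TCP x -0.0825 y 0.0022 z 0.0878  Frack x -2.70 y -0.48 z -2.88 rot [-1.5753 -0.0045 -2.9103] pane x~-0.0832
t 8.55 pos [0.5381 0.0132 0.0878] zang -76.75 F [ 1.08 -2.52 -2.88] T [-0.8  -0.53 -0.21] open 0.0356
shift [-0.0001  0.0001 -0.0232] twist 0.06
```

View pics/w7.png

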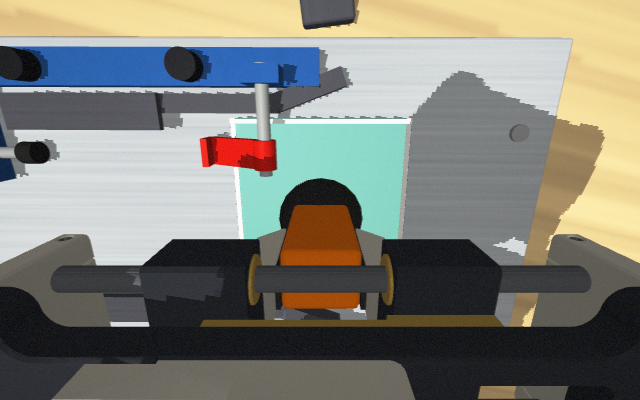

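send_rows(motion=[[[0,0,-0.003,0],[0,0,-0.006,0],[0,0,-0.009,0],[0,0,-0.012,0],[0,0,-0.015,0],[0,0,-0.018,0],[0,0,-0.021,0],[0,0,-0.024,0]]])

```text
time: 9.4
tool_pos: [0.5323, 0.0373, 0.0879]
tool_rot: [-1.576, -0.005, -2.91]
contact_force: [0.7, -1.5, -3.7]
opening: 0.0357
```

```bash
python3 -c "
from h import *
st(-.0393,.0022,.0878)
grab('wrist','w8')"
```

```text
rack TCP x -0.0578 y 0.0024 z 0.0879  Frack x -1.66 y -0.33 z -3.73 rot [-1.5758 -0.0048 -2.9101] pane x~-0.0585
t 9.4 pos [0.5323 0.0373 0.0879] zang -76.74 F [ 0.7  -1.54 -3.73] T [-0.63 -0.42 -0.17] open 0.0357
shift [-0.0002  0.0001 -0.0185] twist 0.07
```

View pics/w8.png

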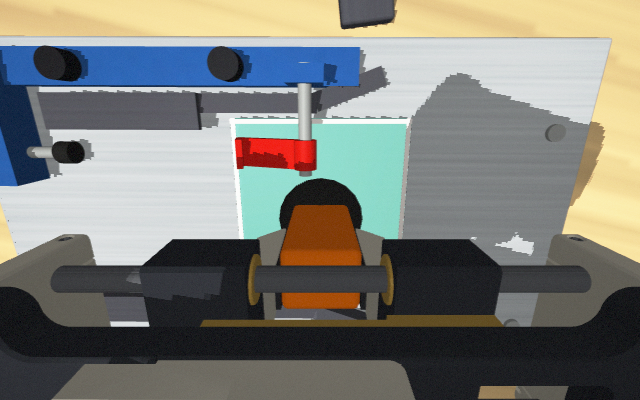

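send_rows(motion=[[[0,0,-0.003,0],[0,0,-0.006,0],[0,0,-0.009,0],[0,0,-0.012,0],[0,0,-0.015,0],[0,0,-0.018,0],[0,0,-0.021,0],[0,0,-0.024,0]]])

```text
time: 10.25
tool_pos: [0.5264, 0.0611, 0.0876]
tool_rot: [-1.576, -0.005, -2.91]
contact_force: [0.8, -3.7, -8.1]
opening: 0.0359
```

```bash
python3 -c "
from h import *
st(-.0093,.0022,.0878)
grab('wrist','w9')"
```

```text
rack TCP x -0.0332 y 0.0026 z 0.0876  Frack x -3.73 y 0.08 z -8.14 rot [-1.5759 -0.0053 -2.9098] pane x~-0.0339
t 10.25 pos [0.5264 0.0611 0.0876] zang -76.72 F [ 0.77 -3.65 -8.14] T [-1.04 -0.78  0.03] open 0.0359
shift [-0.0005 -0.0001 -0.0239] twist 0.09
```

View pics/w9.png

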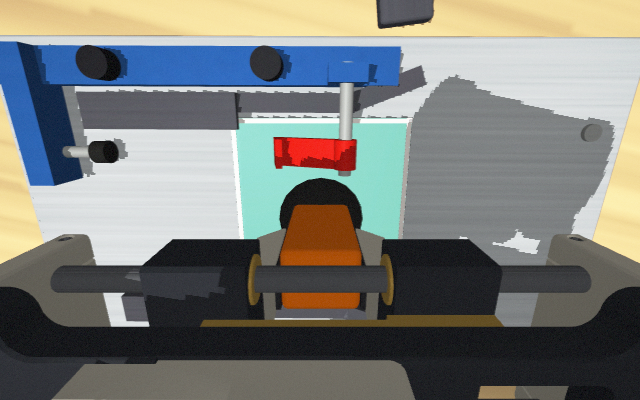

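send_rows(motion=[[[0,0,-0.003,0],[0,0,-0.006,0],[0,0,-0.009,0],[0,0,-0.012,0],[0,0,-0.015,0],[0,0,-0.018,0],[0,0,-0.021,0],[0,0,-0.024,0]]])

```text
time: 11.1
tool_pos: [0.5206, 0.0851, 0.0876]
tool_rot: [-1.576, -0.006, -2.91]
contact_force: [1.3, -4.5, -8.8]
opening: 0.0358
```

```bash
python3 -c "
from h import *
st(.01,.0022,.0878)"
```

```text
rack TCP x -0.0085 y 0.0028 z 0.0876  Frack x -4.64 y -0.28 z -8.77 rot [-1.5762 -0.0058 -2.9095] pane x~-0.0092
t 11.1 pos [0.5206 0.0851 0.0876] zang -76.7 F [ 1.33 -4.46 -8.77] T [-1.24 -0.79  0.04] open 0.0358
shift [-0.0007 -0.0001 -0.0185] twist 0.11
```

send_rows(motion=[[[-0.0002,0,-0.003,0],[-0.0004,0,-0.006,0],[-0.0004,0,-0.009,0],[-0.0004,0,-0.012,0],[-0.0004,0,-0.015,0],[-0.0004,0,-0.018,0],[-0.0004,0,-0.021,0],[-0.0004,0,-0.024,0]]])

```text
time: 11.9
tool_pos: [0.5153, 0.1088, 0.0876]
tool_rot: [-1.576, -0.006, -2.909]
contact_force: [0.8, -4.3, -10.8]
opening: 0.036
```

```bash
python3 -c "
from h import *
st(.03,.0022,.0878)
grab('wrist','w10')"
```

```text
rack TCP x 0.0157 y 0.0026 z 0.0876  Frack x -4.33 y 0.14 z -10.76 rot [-1.5762 -0.0061 -2.9094] pane x~0.0150
t 11.9 pos [0.5153 0.1088 0.0876] zang -76.7 F [  0.85  -4.25 -10.76] T [-1.1  -0.79  0.11] open 0.036
shift [-0.0004 -0.0001 -0.0143] twist 0.11
```

View pics/w10.png

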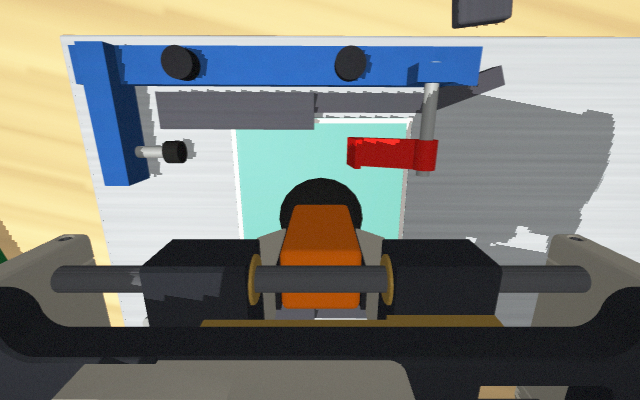

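send_rows(motion=[[[-0.0002,0.0002,-0.003,0],[-0.0004,0.0003,-0.006,0],[-0.0004,0.0003,-0.009,0],[-0.0004,0.0003,-0.012,0],[-0.0004,0.0003,-0.015,0],[-0.0004,0.0003,-0.018,0],[-0.0004,0.0003,-0.021,0],[-0.0004,0.0003,-0.022,0]]])

```text
time: 12.75
tool_pos: [0.5105, 0.1311, 0.0876]
tool_rot: [-1.577, -0.006, -2.909]
contact_force: [0.9, -4.0, -4.9]
opening: 0.0357
```

```bash
python3 -c "
from h import *
st(.05,.0022,.0876)
grab('wrist','w11')"
```

```text
rack TCP x 0.0385 y 0.0021 z 0.0876  Frack x -4.09 y 0.04 z -4.87 rot [-1.5765 -0.0057 -2.9092] pane x~0.0378
t 12.75 pos [0.5105 0.1311 0.0876] zang -76.68 F [ 0.89 -3.99 -4.87] T [-0.98 -0.67 -0.08] open 0.0357
shift [ 0.      0.0001 -0.0115] twist 0.13
```

View pics/w11.png

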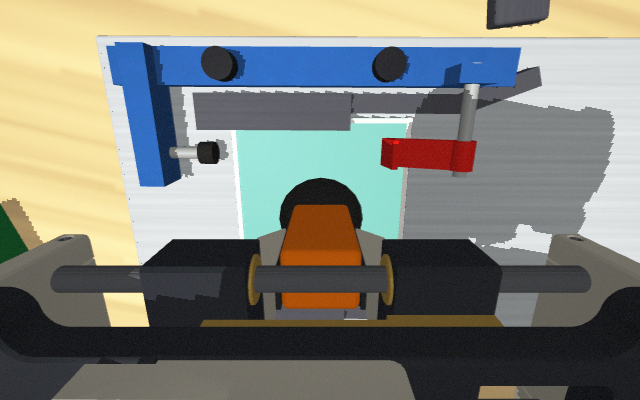

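send_rows(motion=[[[0,0,-0.002,0],[0,0,-0.004,0],[0,0,-0.006,0],[0,0,-0.008,0],[0,0,-0.01,0],[0,0,-0.011,0],[0,0,-0.012,0]]])

```text
time: 13.5
tool_pos: [0.5077, 0.1429, 0.0876]
tool_rot: [-1.577, -0.006, -2.909]
contact_force: [2.2, -5.9, -5.9]
opening: 0.0358
```

```bash
python3 -c "
from h import *
st(.06,.0022,.0876)
grab('wrist','w12')"
```

```text
rack TCP x 0.0506 y 0.0022 z 0.0876  Frack x -6.24 y -0.76 z -5.88 rot [-1.5766 -0.0059 -2.909 ] pane x~0.0499
t 13.5 pos [0.5077 0.1429 0.0876] zang -76.68 F [ 2.17 -5.9  -5.88] T [-1.3  -0.75 -0.09] open 0.0358
shift [-0.0001  0.     -0.0094] twist 0.13
```

View pics/w12.png

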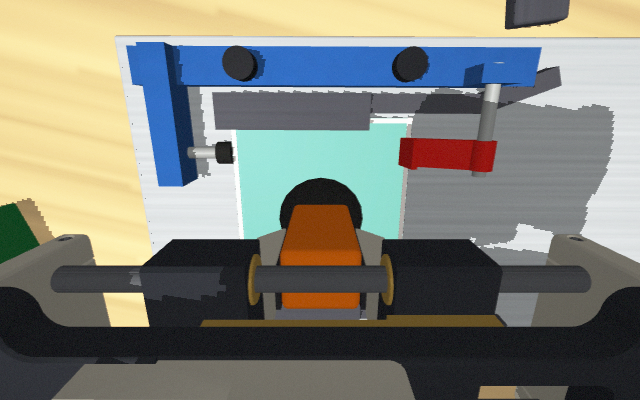

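send_rows(motion=[[[0,0,-0.001,0],[0,0,-0.002,0],[0,0,-0.003,0],[0,0,-0.004,0],[0,0,-0.005,0],[0,0,-0.006,0]]])

```text
time: 14.15
tool_pos: [0.5064, 0.1481, 0.0876]
tool_rot: [-1.576, -0.006, -2.909]
contact_force: [2.2, -7.6, -6.0]
opening: 0.0359
```

```bash
python3 -c "
from h import *
st(.06,.0022,.0876)
grab('wrist','w13')"
```

```text
rack TCP x 0.0560 y 0.0023 z 0.0876  Frack x -7.90 y -0.39 z -6.04 rot [-1.5757 -0.0061 -2.9095] pane x~0.0553
t 14.15 pos [0.5064 0.1481 0.0876] zang -76.7 F [ 2.18 -7.6  -6.04] T [-1.58 -0.75 -0.29] open 0.0359
shift [-0.0001  0.     -0.004 ] twist 0.11
```

View pics/w13.png

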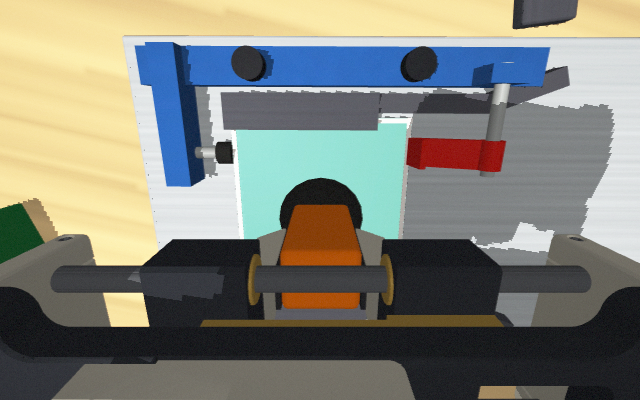

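send_rows(motion=[[[0,0,-0.001,0],[0,0,-0.002,0],[0,0,-0.003,0],[0,0,-0.0035,0],[0,0,-0.0035,0]]])

```text
time: 14.7
tool_pos: [0.5057, 0.1509, 0.0876]
tool_rot: [-1.575, -0.006, -2.91]
contact_force: [2.3, -6.9, -5.3]
opening: 0.0359
```

```bash
python3 -c "
from h import *
st(.06,.0022,.0876)
f=grab('wrist','w14')['frame']
cv2.imwrite('pics/w14c.png',cv2.resize(f[30:230,180:440],None,fx=3,fy=2.9,interpolation=cv2.INTER_CUBIC)[:,:,::-1])"
```

```text
rack TCP x 0.0589 y 0.0023 z 0.0876  Frack x -7.21 y -0.66 z -5.34 rot [-1.5749 -0.0063 -2.91  ] pane x~0.0582
t 14.7 pos [0.5057 0.1509 0.0876] zang -76.73 F [ 2.28 -6.87 -5.34] T [-1.52 -0.71 -0.24] open 0.0359
shift [-0.0001  0.     -0.0011] twist 0.08
```

View pics/w14c.png

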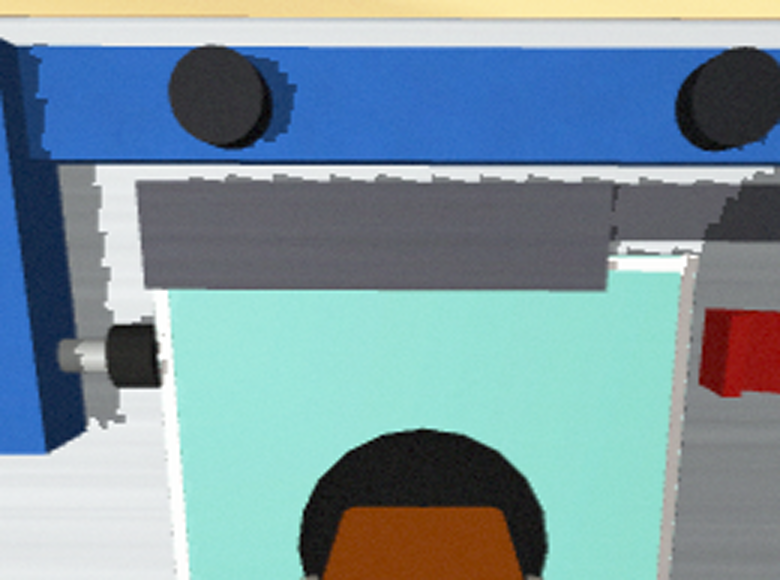

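send_rows(motion=[[[0,0,-0.0006,0],[0,0,-0.001,0],[0,0,-0.001,0]]])

```text
time: 15.05
tool_pos: [0.5057, 0.1512, 0.0876]
tool_rot: [-1.574, -0.006, -2.911]
contact_force: [1.2, -7.5, -6.3]
opening: 0.036
```

```bash
python3 -c "
from h import *
st(.06,.0022,.0876)
f=grab('wrist','w15')['frame']
g=cv2.imread('pics/w7.png')[:,:,::-1]
a=cv2.resize(f[110:190,380:530],None,fx=4,fy=4,interpolation=cv2.INTER_CUBIC)
b=cv2.resize(g[110:190,180:330],None,fx=4,fy=4,interpolation=cv2.INTER_CUBIC)
s=grab('scene')['frame']
cv2.imwrite('pics/s15.png',cv2.resize(s[190:270,240:420],None,fx=4,fy=4,interpolation=cv2.INTER_CUBIC)[:,:,::-1])
cv2.imwrite('pics/cmp.png',np.vstack([a,b[:-60]])[:,:,::-1])"
```

```text
rack TCP x 0.0592 y 0.0023 z 0.0876  Frack x -7.61 y 0.56 z -6.31 rot [-1.5741 -0.0064 -2.9105] pane x~0.0585
t 15.05 pos [0.5057 0.1512 0.0876] zang -76.76 F [ 1.19 -7.54 -6.31] T [-1.52 -0.74 -0.25] open 0.036
shift [-0.0001  0.     -0.0008] twist 0.05
```

View pics/cmp.png

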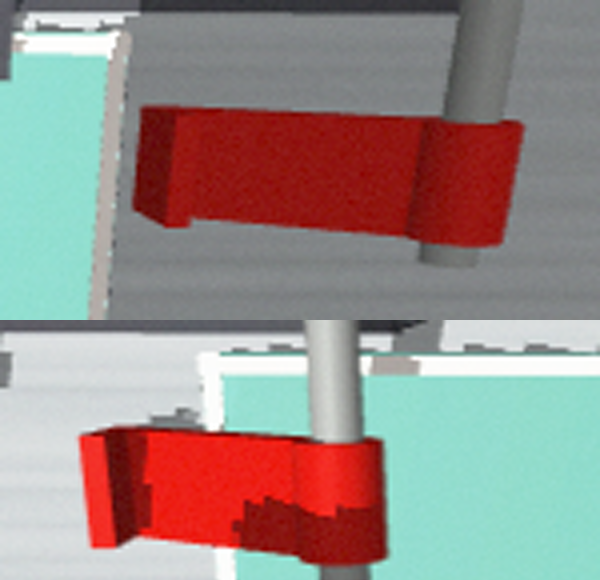

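View pics/s15.png

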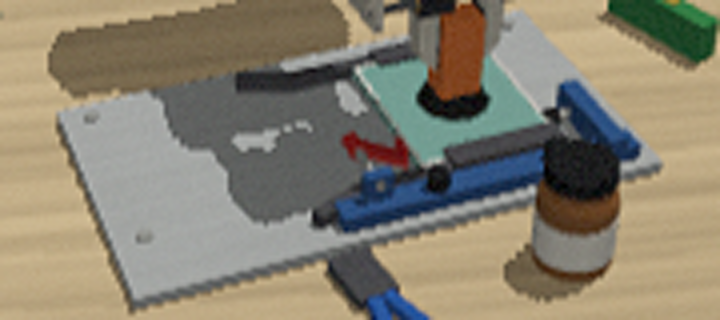

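send_rows(motion=[[[0,0.0002,0.0005,0],[0,0.0004,0.001,0],[0,0.0004,0.0015,0],[0,0.0004,0.002,0],[0,0.0004,0.002,0]]])

```text
time: 15.65
tool_pos: [0.5062, 0.1493, 0.0875]
tool_rot: [-1.574, -0.006, -2.911]
contact_force: [0.0, -3.8, 1.5]
opening: 0.0354
```

```bash
python3 -c "
from h import *
st(.06,.0022,.0876)
f=grab('wrist','w16')['frame']
cv2.imwrite('pics/w16c.png',cv2.resize(f[30:230,180:440],None,fx=3,fy=2.9,interpolation=cv2.INTER_CUBIC)[:,:,::-1])"
```

```text
rack TCP x 0.0572 y 0.0022 z 0.0875  Frack x -3.71 y 0.84 z 1.46 rot [-1.5741 -0.0061 -2.9105] pane x~0.0565
t 15.65 pos [0.5062 0.1493 0.0875] zang -76.76 F [ 0.03 -3.81  1.46] T [-0.8  -0.33 -0.12] open 0.0354
shift [-0.     -0.0001 -0.0028] twist 0.05
```

View pics/w16c.png

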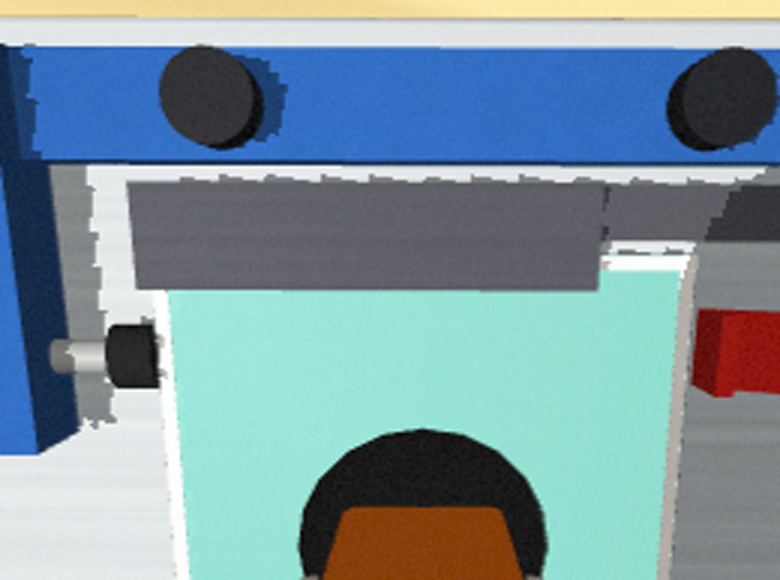

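send_rows(motion=[[[0,0,0.0005,0],[0,0,0.001,0],[0,0,0.0015,0],[0,0,0.0015,0]]])

```text
time: 16.1
tool_pos: [0.5065, 0.148, 0.0875]
tool_rot: [-1.574, -0.006, -2.91]
contact_force: [-0.3, -2.4, -0.6]
opening: 0.036
```

send_rows(motion=[[[0,0,0,0],[0,0,0,0],[0,0,0,0],[0,0,0,0],[0,0,0,0],[0,0,0,0],[0,0,0,0],[0,0,0,0]]], gripper=1)

```text
time: 16.9
tool_pos: [0.5065, 0.1479, 0.0875]
tool_rot: [-1.574, -0.006, -2.91]
contact_force: [0.1, 0.2, 0.0]
opening: 0.0912
```

```bash
python3 -c "
from h import *
st()
f=grab('wrist','w17')['frame']"
```

```text
rack TCP x 0.0558 y 0.0022 z 0.0875  Frack x 0.16 y -0.14 z 0.02 rot [-1.5742 -0.006  -2.9103] pane x~0.0551
```

View pics/w17.png

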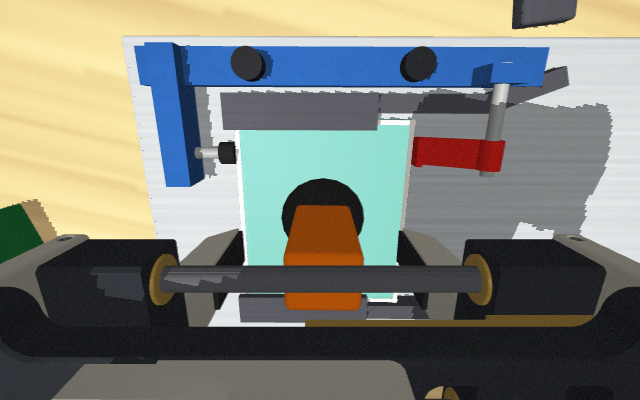

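Released: the pane has moved back against the toe at px (413,152). I'll go straight up, then check.

send_rows(motion=[[[0,-0.01,0,0],[0,-0.03,0,0],[0,-0.06,0,0],[0,-0.09,0,0],[0,-0.12,0,0],[0,-0.14,0,0],[0,-0.14,0,0],[0,-0.14,0,0]]])

```text
time: 17.75
tool_pos: [0.5073, 0.1476, 0.2278]
tool_rot: [-1.574, -0.005, -2.91]
contact_force: [-0.3, -0.4, -0.3]
opening: 0.0914
```

```bash
python3 -c "
from h import *
st()
f=grab('wrist','w18')['frame']
s=grab('scene')['frame']
cv2.imwrite('pics/s18.png',cv2.resize(s[180:300,240:420],None,fx=4.4,fy=4.4,interpolation=cv2.INTER_CUBIC)[:,:,::-1])"
```

```text
rack TCP x 0.0553 y 0.0015 z 0.2278  Frack x -0.28 y 0.40 z -0.34 rot [-1.5742 -0.0054 -2.9103] pane x~0.0546
```

View pics/w18.png

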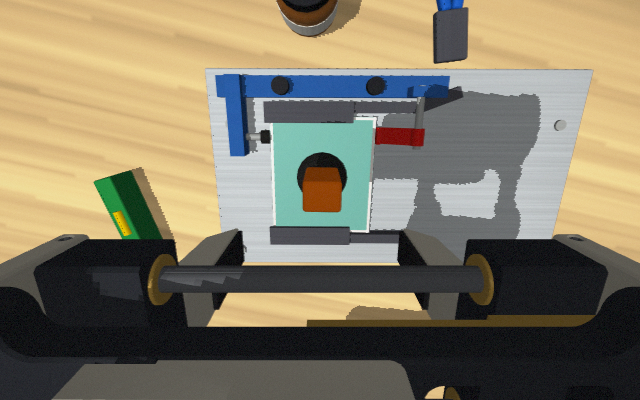

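View pics/s18.png

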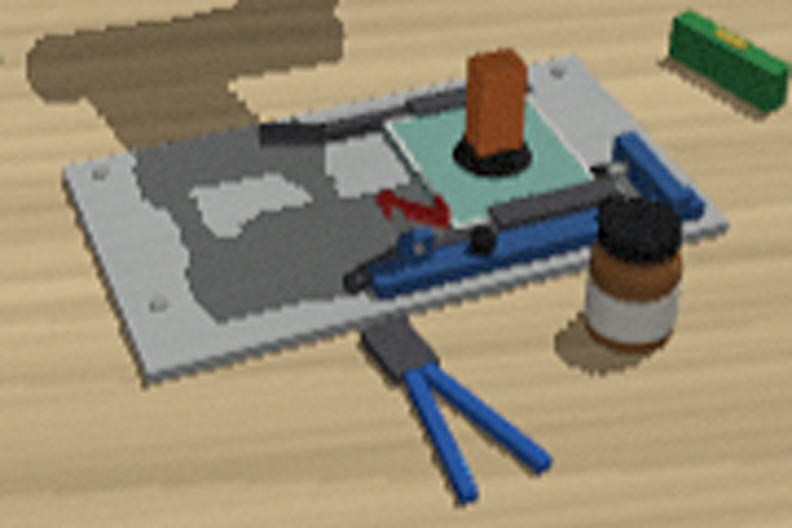

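```bash
python3 -c "
from h import *
c=grab('wrist');f=c['frame']
cv2.imwrite('pics/w19.png',cv2.resize(f[90:240,250:440],None,fx=4,fy=4,interpolation=cv2.INTER_CUBIC)[:,:,::-1])
hsv=cv2.cvtColor(f,cv2.COLOR_RGB2HSV)
m=cv2.inRange(hsv,(0,150,60),(4,255,255));m[:90]=0;m[170:]=0
k=max(cv2.findContours(m,0,1)[0],key=cv2.contourArea);print(k[:,0].min(0),k[:,0].max(0))
for z in (.014,.022):
  print(z,(M@(onz(c,376,137,z)[:2]-O)).round(4))
print('rear edge top',(M@(onz(c,374.5,130,.022)[:2]-O)).round(4),'front',(M@(onz(c,271.5,130,.022)[:2]-O)).round(4))
"
```

```text
[375 126] [424 144]
0.014 [-0.0095 -0.0444]
0.022 [-0.0081 -0.0451]
rear edge top [-0.0059 -0.0529] front [ 0.1102 -0.0527]
```

View pics/w19.png

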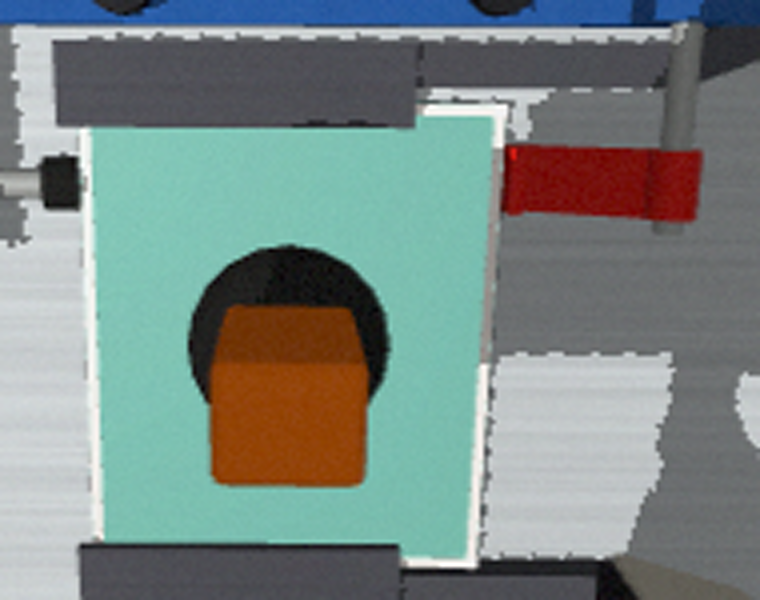

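```bash
python3 -c "
from h import *
a=cv2.imread('pics/scene0.png')[:,:,::-1]; b=grab('scene')['frame']
for f in (a,b):
  h=cv2.cvtColor(np.ascontiguousarray(f),cv2.COLOR_RGB2HSV); m=cv2.inRange(h,(0,150,50),(5,255,255))|cv2.inRange(h,(175,150,50),(180,255,255))
  m[:215]=0;m[245:]=0;m[:,:315]=0;m[:,355:]=0
  ys,xs=np.nonzero(m);print(len(xs),xs.min(),xs.max(),ys.min(),ys.max(),xs.mean(),ys.mean())
v=[cv2.resize(np.ascontiguousarray(f[212:248,310:360]),None,fx=10,fy=8,interpolation=cv2.INTER_NEAREST) for f in (a,b)]
cv2.imwrite('pics/cmp2.png',np.vstack(v)[:,:,::-1])
t0=cv2.imread('pics/top0.png')[:,:,::-1]
"
```

```text
61 326 341 223 231 334.27868852459017 227.0655737704918
63 326 341 223 231 333.9047619047619 227.12698412698413
```

View pics/cmp2.png

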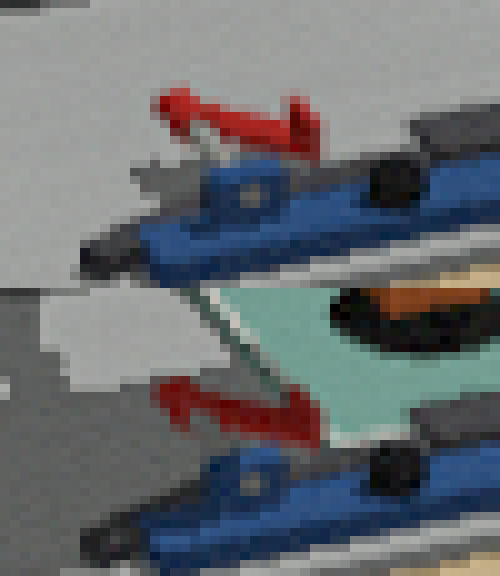

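The catch covers the same pixels (326–341, 223–231) as in the first picture, before it was touched, so it is hanging on its stop behind the pane's rear edge. Handing in.

```bash
python3 -c "
from h import *
print(hand_in()); st()"
```

```text
the job is handed in; nothing more can be done
None
the job is handed in; nothing more can be done
```

The pane is on the rack behind the dropped catch, released, and the job is handed in; no verdict was reported.

I picked up the far pane (0.56 m from the base) by its handle and set it on the open end of the rack. I then slid it down the channel until its front edge lifted the catch and pressed the buffer in. It went about 1 mm past where the catch dropped, then I eased it back, let go and raised the arm.

**Forces:** at the readings between moves, the sideways force at the wrist stayed below about 8 N and the vertical below about 11 N. I could not measure pane-to-rack force directly.

**Catch:** in the scene camera it covers the same pixels as before it was touched, so it hangs on its stop. The pane's rear edge rests against the toe.

**Pane:** its middle is at about rack x = 52 mm. The wrist picture shows it flat between the rails and free of the fingers.

**Other objects:** the jar, level and pliers look untouched in the last pictures, but I did not measure their positions again.

**Disagreements:** the wrist camera's y readings for the rack's bed edge and rail were 1–2 mm off the given dimensions. I corrected for this when lining up the pane.

The robot's clock was at about 18 s of the 64 s allowed.

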